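# Blow the dust off a test tile at the pottery bench

### The arm

A 6-joint arm with a two-finger parallel gripper is mounted at the origin on the work surface. World frame = base frame: x ahead of the robot, y to its left, z up, the work surface at z = 0. Lengths are in mm, angles in rad, forces in N, time in s.
With the tool pointing down it reaches from about 350 to 875 mm from the base axis. Payload 4.2 kg.
Tool frame: the origin (TCP) lies midway between the tips of the shut fingers; the grasp point (between the pads) lies 19 mm behind it; z points along the fingers, y is the line along which they close (so a half turn about z gives the same grasp; the last joint's range is limited). The gripper opens to 85 mm and grips with 20 to 120 N. Pads are 22 mm wide; open, the fingers measure 114 mm over their backs; the gripper's body (76 mm by 85 mm) begins 54 mm behind the grasp point. The pads swing forward as they close: fully open they stand 13 mm farther back than shut.
Start: joints at [1.59, 0.385, 0.008, 0, -1.194, -0.259], TCP at [148.411, 607.102, 231.312] pointing down, gripper open.
Joint ranges: [-3.14, 3.14], [-1.21, 2.06], [-1.07, 1.41], [-3.16, 2.05], [-2.99, -0.16], [-3.1, 3.1]. Speed limits (rad/s): [2.79, 2.79, 3.14, 3.14, 3.14, 3.14].

### API

Orientations are given as a unit quaternion [x, y, z, w].
In Python, from bench import arm gives the robot as it stands. The module is installed in compiled form; this text tells all that it offers.
- The arm moves only by the shell command python3 -m handwheel 'ROWS' [OPENING]. ROWS is JSON, a list of rows, each an object of numbers: "x", "y", "z": the shift along the world's x, y, z each as a share of 20 cm, from -1 to 1; "ax", "ay", "az": the turn, a rotation vector about the world's x, y, z each as a share of 90 degrees, from -1 to 1. In form: [{"x": .., "y": .., "z": .., "ax": .., "ay": .., "az": ..}, ...]. A call has exactly 8 rows; each row shifts and turns the commanded pose from where the row before left it; what a row does not reach is not made up. A row lasts 1/10 s, in which the tool goes at most 50 mm and 8.59 degrees, less where a joint would pass 70% of its speed; a pose out of reach is approached as far as the arm can. A call with a number of a shift or a turn outside -1 to 1 is refused whole. A call with a gripper value outside its range is refused whole. OPENING is the opening, from -1 (shut) to 1 (fully open), set as the call begins (- or left out, the last holds). The fingers move at their own pace and stop on an object; the grip force is fixed at half the most. Time passes only in rows, so rows that do not move let the fingers close, or fill a call up. It gives the time, the measured TCP pose, the force, the opening and the grip force at its end, in the units of the state.
- arm.read_state(): the state, without advancing time (a new reading comes with each control period).
- arm.get_image(name): name is "side" or "top"; returns the picture (400x640x3 uint8, red, green, blue); there is no depth.
- arm.camera_params(name): a dict with "K" (3x3 intrinsics, pixels), "position" and "orientation" of the camera in the world. Camera axes: x right, y down, z forward; pixel columns grow to the right and rows downward; lengths in mm; the calibration is good to about 2 mm. A picture is of the moment at which its call begins. camera_params takes no time and is no camera call.
- arm.job_done(): hands the job in; it is judged then, once.
The state is a dict: "clock": time; "joints": joint angles; "joint_vel": joint speeds; "joint_efforts": joint torques, N m; "position": TCP position; "ee_rot": TCP orientation; "contact_force": force on the tool from outside, world axes, zero at the start; "wrist_torque": the same for the moment, N m; "gripper_width": finger opening in mm; "grasp_force": force on a finger pad.
Only numpy, scipy, OpenCV 4.12 (cv2) and the standard library are available. Lean on these libraries where they do the work, as an engineer would, in place of code of your own. Each camera call takes 0.05 s, during which the arm holds its last target. There are 200 camera calls.

### The job

Push the clay test tile down into the sprung clip in front of the blow gun's nozzle until it snaps fully home, its flat face towards the nozzle, and let go of it. Only then squeeze the gun's trigger all the way, keep it squeezed for a good second to blow off the dust, and let it spring back. Leave the tile standing in the clip and the other things on the bench where they are.

Things in the scene. Friction and masses are not known exactly. Their poses are not given: they have to be found in the camera images.
- tile_mid (a point): Loose clay test tile, an inverted T standing on its foot, about 130 g. The point is its centre, 47.5 mm above the foot's underside and below the top. Foot 50 mm (x) by 46 mm (y), 10 mm thick. Upright blade 50 mm wide (x), 8 mm thick (y), over the middle of the foot; take it across the 8 mm, near the top. z up. The same after a half turn about z.
- station: Fixed blow-off station: steel base 185 mm (x) by 330 mm (y), 12 mm thick, carrying the clip and, at its -y side, a blow gun clamped on its side. Its place and heading vary. Origin on the bench under the base; y points from the gun to the clip, z up. All points on it (seat, nozzle, squeeze) share its axes.
- seat (a point): Centre of the clip's flat seat, 30 mm above the bench; axes as the station. The tile's foot must stand flat on it, centred, with the tile's y along the seat's y, either way round. Sprung steel jaws stand at its +y and -y sides; fixed cheeks 8 mm high at +x and -x leave 60 mm for the foot.
- nozzle (a point): Tip of the steel nozzle, 10 mm thick and level, pointing along +y at the clip: 75 mm before the seat's centre and 65 mm above the seat.
- jaw_far (a joint): V-shaped sprung jaw at the seat's +y side: metres pushed outwards (0 closed, about 0.003 while the foot passes, at most 0.010). The mouth between the two jaws is 62 mm at the top, 34 mm above the seat, and narrows to 40 mm at the noses, 14.5 mm above it. Pushing the foot straight down parts them (about 10 to 20 N in all); they snap back over its top edges.
- jaw_near (a joint): The same jaw at the seat's -y side, towards the nozzle.
- squeeze (a point): Where to squeeze the gun, from above and along y; 95 mm above the bench, axes as the station. Middle between the back of the grip (y = -21 mm) and the trigger's outer face when fully squeezed (y = +21 mm; released +34 mm). The fixed grip, 115 x 30 x 26 mm, lies level along x with its gun body at x = +65 mm and an upright air pipe at x = -62 mm; below it is free down to the base.
- trigger_pad (a point): Point on the trigger where to press it, moving with it, 45 mm from its upright hinge (towards +x). The trigger is a steel bar 66 mm long, 20 mm high, 8 mm thick, along the +y side of the grip.
- trigger (a joint): Trigger angle in rad: 0 released, 0.28 fully squeezed (stop). The trigger turns towards the grip (-y). Its spring needs about 2 N at the pad to start and 9 N at the stop, and brings it back.
- bowl: Bystander: white porcelain test bowl, 104 mm wide, 50 mm high; origin under its centre.
- canister: Bystander: plastic screw-top canister, 76 mm wide, 110 mm high; origin under its centre.
- rib: Bystander: flat stainless steel rib, 55 x 105 mm, 4 mm thick, lying; origin under its centre.
- trimmer: Bystander: bamboo trimming tool with wire loop, 160 mm long along its y, 9 mm thick, lying; origin under it near the middle.
Mind the look-alikes: they are no part of the job. Of the things that look like the part that bears tile_mid, the middle-sized one is meant.

How it is judged:
By the outcome, as a careful person would: the job done as asked, in the order asked, and still so for the second after the job is handed in, with the robot touching nothing.
It also fails if it takes over 48 s, if anything falls off the work surface, if the arm or the gripper's body presses on something with over 40 N, if the wrist force passes 120 N, or if a joint passes its speed limit or range.

## Working session

There is one attempt and no reset: what is moved stays moved. The work goes in short steps, Python scripts to look and compute and a shell command to move; the robot and the scene stay as the last step left them, time stands still between calls to the robot, and variables do not carry over. Pictures are saved under pics/ and viewed, at most 10 in all, crops included, and the job is handed in when it is done.

```bash
mkdir -p pics; python3 - <<'E'
from bench import arm
import cv2,json
for n in("top","side"):
    cv2.imwrite(f"pics/{n}0.png",arm.get_image(n)[:,:,::-1]); print(n,arm.camera_params(n))
s=arm.read_state(); print(s)
E
```

```text
top {'K': array([[419.10057388,   0.        , 325.74300183],
       [  0.        , 419.10057388, 197.90314021],
       [  0.        ,   0.        ,   1.        ]]), 'position': array([ 362.35544526,  110.97718551, 1116.52530895]), 'orientation': array([ 0.70936796, -0.70149228,  0.04393763, -0.05267984])}
side {'K': array([[403.8437668 ,   0.        , 316.11353534],
       [  0.        , 403.8437668 , 196.59225084],
       [  0.        ,   0.        ,   1.        ]]), 'position': array([275.7046846 , 905.31440377, 588.62433913]), 'orientation': array([-0.11545372,  0.8647876 , -0.4824839 ,  0.07760243])}
{'clock': 0.1, 'joints': array([ 1.58964476e+00,  3.85473037e-01,  6.75474935e-03, -4.27891435e-04,
       -1.19401003e+00, -2.58596728e-01]), 'joint_vel': array([ 0.00038849, -0.000712  ,  0.00279717,  0.00115885,  0.00032825,
       -0.00213159]), 'joint_efforts': array([ 1.14620540e-03, -3.93325138e+01,  1.88928294e+01,  4.19796556e+00,
       -2.64126691e-03,  3.36944979e-06]), 'position': array([148.27483187, 606.61384836, 230.33300192]), 'ee_rot': array([ 9.92813772e-01, -1.19665544e-01, -6.33750541e-05,  9.84215658e-04]), 'contact_force': array([ 0.08297557, -0.30183838, -0.61632127]), 'wrist_torque': array([0.02270693, 0.03761517, 0.01271845]), 'grasp_force': 0.0, 'gripper_width': 84.9090818399189}
```

View pics/top0.png

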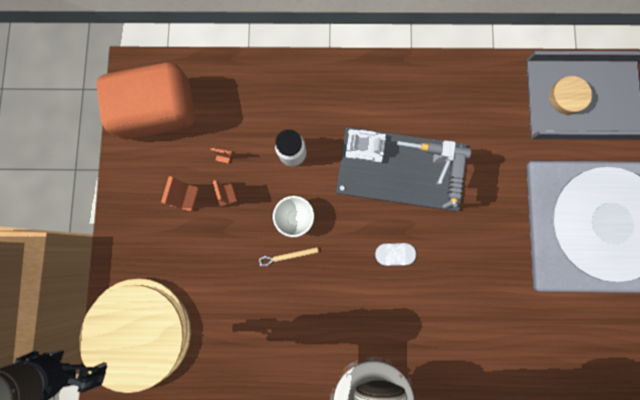

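View pics/side0.png

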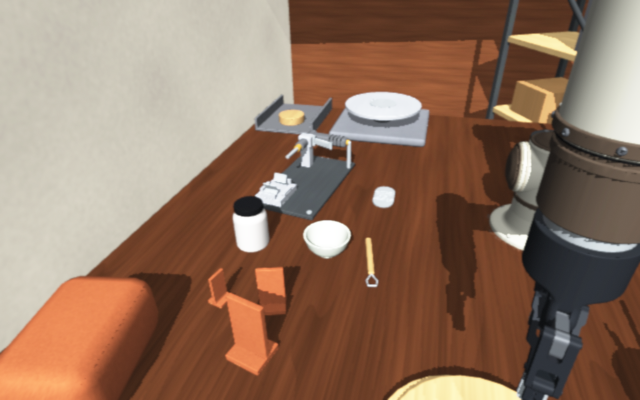

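Top view: the tile candidates are large (180,193), small (222,155) and middle (224,193). I choose the middle one at top (224,193), side (270,290). The station is at top (405,170), with the clip at (367,146) and the grip at (457,180). I'll check both in a close crop.

```bash
python3 - <<'E'
import cv2,numpy as np
t=cv2.imread("pics/top0.png");s=cv2.imread("pics/side0.png")
r=lambda im,x,y,w,h,k:cv2.resize(im[y:y+h,x:x+w],None,fx=k,fy=k,interpolation=cv2.INTER_CUBIC)
a=r(t,155,140,100,75,4); b=r(s,200,255,100,75,4)   # 400x300
c=r(t,330,120,160,100,5)[:, :800]
cv2.imwrite("pics/crop1.png",np.vstack([np.hstack([a,b]),np.zeros((4,800,3),np.uint8)]))
cv2.imwrite("pics/crop2.png",c)
E
```

```text
(no output)
```

View pics/crop1.png

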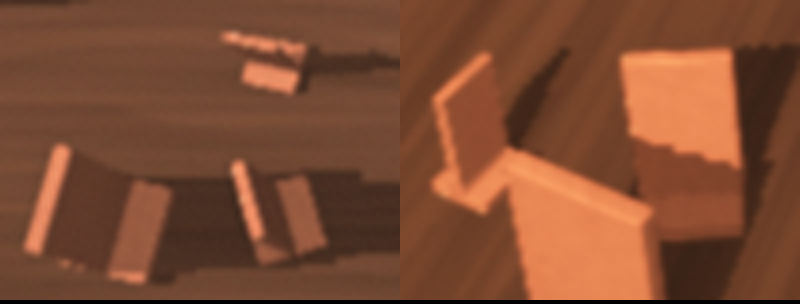

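View pics/crop2.png

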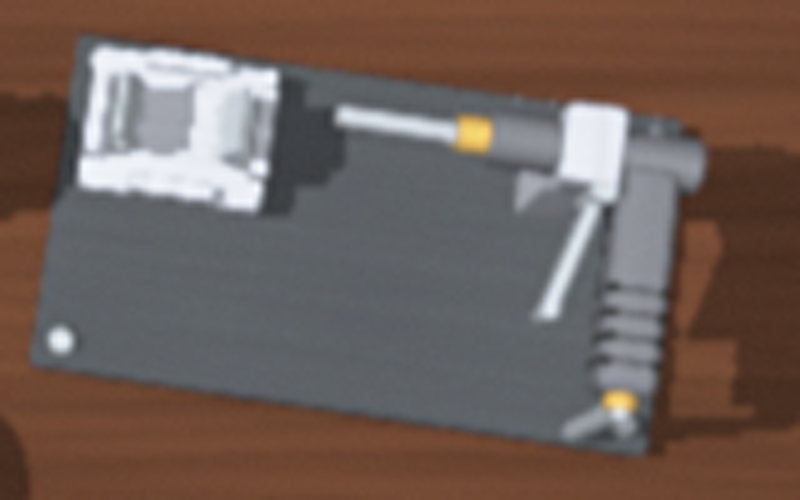

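Crop 1 confirms the middle tile (taller than the small one, shorter than the large one). Its blade top ends are at top px (214.8,180.5) and (221.5,199.3), side px (255.5,269.5) and (283,267.5). Crop 2 shows the clip at about top px (366,145), the nozzle tip at (397.4,143), the base corners, the grip running (460,156) to (455,197), and the trigger (449,160) to (439,183).

```bash
cat >h.py <<'E'
from bench import arm
import numpy as np
from scipy.spatial.transform import Rotation as R
def ray(n,u,v):
    p=arm.camera_params(n); d=R.from_quat(p["orientation"]).apply(np.linalg.inv(p["K"])@[u,v,1]); return np.array(p["position"],float),d
def at(n,u,v,z):
    o,d=ray(n,u,v); return (o+d*(z-o[2])/d[2])
def proj(n,P):
    p=arm.camera_params(n); q=p["K"]@R.from_quat(p["orientation"]).inv().apply(np.asarray(P,float)-p["position"]); return q[:2]/q[2]
E
python3 - <<'E'
from h import *
np.set_printoptions(precision=1,suppress=True)
c1=lambda n,x,y,z:at(n,*((155+x/4,140+y/4) if n=="top" else (200+(x-400)/4,255+y/4)),z)
c2=lambda x,y,z:at("top",330+x/5-.4,120+y/5-.4,z)
for nm,a,b in [("top blade",c1("top",239,162,95),c1("top",266,237,95)),("foot outer",c1("top",305,175,10),c1("top",328,248,10)),("side blade front",c1("side",622,62,95),c1("side",732,54,95)),("side foot bottom",c1("side",638,240,0),c1("side",742,235,0))]:
    d=a-b; print(nm,a,b,(a+b)/2,np.linalg.norm(d),np.degrees(np.arctan2(d[1],d[0])))
P={k:c2(*v) for k,v in dict(TL=(80,37,12),BL=(33,363,12),BR=(645,452,12),nozL=(337,115,95),ferr=(460,135,95),g1r=(680,200,108),g1l=(618,200,108),g2r=(660,360,108),g2l=(600,360,108),tr1=(597,200,105),tr2=(545,315,105),pipe=(620,400,120),A=(95,47,38),B=(280,70,38),C=(262,212,38),D=(80,188,38)).items()}
for k,v in P.items(): print(k,v)
yl=P["BL"]-P["BR"];xl=P["TL"]-P["BL"];print(np.linalg.norm(yl),np.linalg.norm(xl),np.degrees(np.arctan2(yl[1],yl[0]))-90,np.degrees(np.arctan2(xl[1],xl[0])))
E
```

```text
top blade [543.6 400.5  95. ] [496.8 381.6  95. ] [520.2 391.1  95. ] 50.46841748009332 22.07259816069878
foot outer [550.3 379.8  10. ] [501.1 362.3  10. ] [525.7 371.   10. ] 52.23193743217137 19.57194640002654
side blade front [544.2 406.2  95. ] [497.6 388.7  95. ] [520.9 397.4  95. ] 49.74555227355782 20.665201119205665
side foot bottom [538.8 423.8   0. ] [492.1 408.3   0. ] [515.5 416.    0. ] 49.24071364281 18.332673651517222
TL [709.7  73.8  12. ]
BL [529.9  97.9  12. ]
BR [ 485.7 -225.6   12. ]
nozL [644.3 -52.1  95. ]
ferr [ 634.6 -113.2   95. ]
g1r [ 599.4 -217.3  108. ]
g1l [ 599.1 -187.   108. ]
g2r [ 519.9 -205.   108. ]
g2l [ 519.6 -176.   108. ]
tr1 [ 599.7 -177.6  105. ]
tr2 [ 542.  -150.7  105. ]
pipe [ 498.5 -181.5  120. ]
A [696.1  66.7  38. ]
B [684.3 -31.3  38. ]
C [607.3 -21.3  38. ]
D [619.4  74.3  38. ]
326.49210673898955 181.36759265764266 -7.78587438780464 -7.6194076561161985
```

```bash
python3 -m handwheel '[{"x":0.08,"y":-0.045,"az":0.0315},{"x":0.155,"y":-0.089,"az":0.0315},{"x":0.155,"y":-0.089,"az":0.0315},{"x":0.155,"y":-0.089,"az":0.0315},{"x":0.155,"y":-0.089,"az":0.0315},{"x":0.155,"y":-0.089,"az":0.0315},{"x":0.155,"y":-0.089,"az":0.0315},{"x":0.155,"y":-0.089,"az":0.0315}]' 1
python3 -m handwheel '[{"x":0.155,"y":-0.089,"az":0.0315},{"x":0.155,"y":-0.089,"az":0.0315},{"x":0.155,"y":-0.089,"az":0.0315},{"x":0.155,"y":-0.089,"az":0.0315},{"x":0.08,"y":-0.044,"z":-0.08},{"z":-0.12},{"z":-0.12},{"z":-0.08}]'
```

```text
invalid input at $[0]: expected keys x, y, z, ax, ay, az
invalid input at $[0]: expected keys x, y, z, ax, ay, az
```

All six keys are required in every row.

```bash
python3 -m handwheel '[{"x":0.08,"y":-0.045,"z":0,"ax":0,"ay":0,"az":0.0315},{"x":0.155,"y":-0.089,"z":0,"ax":0,"ay":0,"az":0.0315},{"x":0.155,"y":-0.089,"z":0,"ax":0,"ay":0,"az":0.0315},{"x":0.155,"y":-0.089,"z":0,"ax":0,"ay":0,"az":0.0315},{"x":0.155,"y":-0.089,"z":0,"ax":0,"ay":0,"az":0.0315},{"x":0.155,"y":-0.089,"z":0,"ax":0,"ay":0,"az":0.0315},{"x":0.155,"y":-0.089,"z":0,"ax":0,"ay":0,"az":0.0315},{"x":0.155,"y":-0.089,"z":0,"ax":0,"ay":0,"az":0.0315}]' 1
python3 -m handwheel '[{"x":0.155,"y":-0.089,"z":0,"ax":0,"ay":0,"az":0.0315},{"x":0.155,"y":-0.089,"z":0,"ax":0,"ay":0,"az":0.0315},{"x":0.155,"y":-0.089,"z":0,"ax":0,"ay":0,"az":0.0315},{"x":0.155,"y":-0.089,"z":0,"ax":0,"ay":0,"az":0.0315},{"x":0.08,"y":-0.044,"z":-0.08,"ax":0,"ay":0,"az":0},{"x":0,"y":0,"z":-0.12,"ax":0,"ay":0,"az":0},{"x":0,"y":0,"z":-0.12,"ax":0,"ay":0,"az":0},{"x":0,"y":0,"z":-0.08,"ax":0,"ay":0,"az":0}]'
```

```text
clock: 0.9
position: [382.4, 472.4, 230.8]
ee_rot: [0.997, 0.079, -0.0, 0.0]
contact_force: [0.1, 0.9, -0.7]
gripper_width: 85.4
grasp_force: 0.0
clock: 1.7
position: [520.1, 392.4, 147.7]
ee_rot: [0.985, 0.175, -0.002, 0.001]
contact_force: [0.7, -0.3, -0.7]
gripper_width: 85.4
grasp_force: 0.0
```

```bash
python3 -m handwheel '[{"x":0,"y":0,"z":-0.05,"ax":0,"ay":0,"az":0},{"x":0,"y":0,"z":-0.08,"ax":0,"ay":0,"az":0},{"x":0,"y":0,"z":-0.08,"ax":0,"ay":0,"az":0},{"x":0,"y":0,"z":-0.08,"ax":0,"ay":0,"az":0},{"x":0,"y":0,"z":-0.08,"ax":0,"ay":0,"az":0},{"x":0,"y":0,"z":-0.05,"ax":0,"ay":0,"az":0},{"x":0,"y":0,"z":0,"ax":0,"ay":0,"az":0},{"x":0,"y":0,"z":0,"ax":0,"ay":0,"az":0}]'
python3 - <<'E'
from h import *; import cv2
a=arm.get_image("side")[:,:,::-1][180:360,160:400]; cv2.imwrite("pics/g1.png",cv2.resize(a,None,fx=3,fy=3,interpolation=2))
E
```

```text
clock: 2.5
position: [521.6, 393.8, 67.6]
ee_rot: [0.984, 0.176, 0.0, -0.0]
contact_force: [-0.4, 0.3, 1.0]
gripper_width: 85.2
grasp_force: 0.0
```

View pics/g1.png

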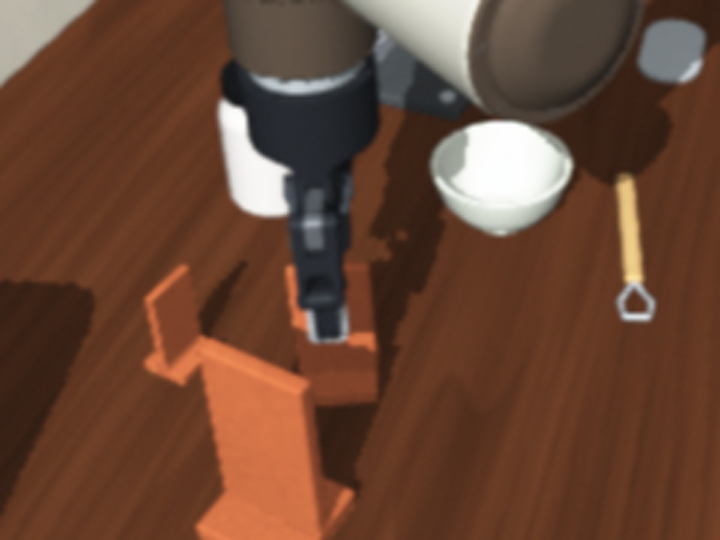

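The near finger at crop (327,325) stands centrally in front of the tile blade (288–376), clear of the others. Now I close.

```bash
python3 -m handwheel '[{"x":0,"y":0,"z":-0.02,"ax":0,"ay":0,"az":0},{"x":0,"y":0,"z":0,"ax":0,"ay":0,"az":0},{"x":0,"y":0,"z":0,"ax":0,"ay":0,"az":0},{"x":0,"y":0,"z":0,"ax":0,"ay":0,"az":0},{"x":0,"y":0,"z":0,"ax":0,"ay":0,"az":0},{"x":0,"y":0,"z":0,"ax":0,"ay":0,"az":0},{"x":0,"y":0,"z":0,"ax":0,"ay":0,"az":0},{"x":0,"y":0,"z":0,"ax":0,"ay":0,"az":0}]' -1
```

```text
clock: 3.35
position: [521.4, 393.5, 63.4]
ee_rot: [0.984, 0.176, 0.0, 0.0]
contact_force: [-0.8, -0.6, 1.5]
gripper_width: 7.0
grasp_force: 62.3
```

```bash
python3 -m handwheel '[{"x":0,"y":0,"z":0.08,"ax":0,"ay":0,"az":0},{"x":0,"y":0,"z":0.16,"ax":0,"ay":0,"az":0},{"x":0,"y":0,"z":0.18,"ax":0,"ay":0,"az":0},{"x":0,"y":0,"z":0.18,"ax":0,"ay":0,"az":0},{"x":0,"y":0,"z":0.15,"ax":0,"ay":0,"az":0},{"x":0.03,"y":-0.085,"z":0,"ax":0,"ay":0,"az":-0.028},{"x":0.06,"y":-0.169,"z":0,"ax":0,"ay":0,"az":-0.028},{"x":0.06,"y":-0.169,"z":0,"ax":0,"ay":0,"az":-0.028}]'
python3 -m handwheel '[{"x":0.06,"y":-0.169,"z":0,"ax":0,"ay":0,"az":-0.028},{"x":0.06,"y":-0.169,"z":0,"ax":0,"ay":0,"az":-0.028},{"x":0.06,"y":-0.169,"z":0,"ax":0,"ay":0,"az":-0.028},{"x":0.06,"y":-0.169,"z":0,"ax":0,"ay":0,"az":-0.028},{"x":0.06,"y":-0.169,"z":0,"ax":0,"ay":0,"az":-0.028},{"x":0.06,"y":-0.169,"z":0,"ax":0,"ay":0,"az":-0.028},{"x":0.06,"y":-0.169,"z":0,"ax":0,"ay":0,"az":-0.028},{"x":0.06,"y":-0.169,"z":0,"ax":0,"ay":0,"az":-0.028}]'
python3 -m handwheel '[{"x":0.06,"y":-0.169,"z":0,"ax":0,"ay":0,"az":-0.028},{"x":0.03,"y":-0.08,"z":0,"ax":0,"ay":0,"az":0},{"x":0,"y":0,"z":-0.08,"ax":0,"ay":0,"az":0},{"x":0,"y":0,"z":-0.08,"ax":0,"ay":0,"az":0},{"x":0,"y":0,"z":-0.08,"ax":0,"ay":0,"az":0},{"x":0,"y":0,"z":0,"ax":0,"ay":0,"az":0},{"x":0,"y":0,"z":0,"ax":0,"ay":0,"az":0},{"x":0,"y":0,"z":0,"ax":0,"ay":0,"az":0}]'
python3 - <<'E'
from h import *; import cv2
s=arm.get_image("side")[:,:,::-1];t=arm.get_image("top")[:,:,::-1]
cv2.imwrite("pics/s2.png",s)
r=lambda im,x,y,w,h,k:cv2.resize(im[y:y+h,x:x+w],None,fx=k,fy=k,interpolation=cv2.INTER_CUBIC)
cv2.imwrite("pics/c2.png",np.hstack([r(s,230,110,100,120,4),r(t,320,100,100,120,4)]))
E
```

```text
clock: 4.15
position: [550.7, 307.6, 211.9]
ee_rot: [0.994, 0.11, -0.001, 0.0]
contact_force: [0.8, -0.1, -1.5]
gripper_width: 7.2
grasp_force: 61.9
clock: 4.95
position: [646.8, 36.5, 211.7]
ee_rot: [0.998, -0.066, -0.001, 0.0]
contact_force: [0.7, 0.2, -1.2]
gripper_width: 6.9
grasp_force: 61.9
clock: 5.75
position: [665.9, -11.2, 166.2]
ee_rot: [0.996, -0.087, 0.001, -0.0]
contact_force: [0.6, -0.4, -1.0]
gripper_width: 6.9
grasp_force: 61.9
```

View pics/c2.png

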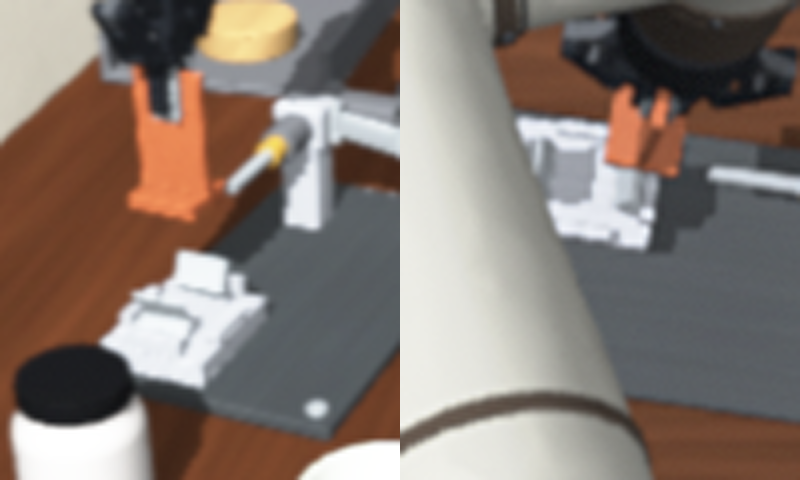

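I miscounted the rows and overshot by about 35 mm. The tile hangs near (665.9,-11) and touches nothing. Next I check the seat and tile estimates by overlaying the model on the pictures.

```bash
python3 - <<'E'
from h import *; import cv2
t=cv2.imread("pics/top0.png");s=cv2.imread("pics/side0.png");s2=cv2.imread("pics/s2.png")
def fr(c,yaw):
    a=np.radians(yaw);ex=np.array([np.cos(a),np.sin(a),0]);ey=np.array([-np.sin(a),np.cos(a),0])
    return lambda x,y,z:np.array([c[0],c[1],0])+x*ex+y*ey+[0,0,z]
def panel(im,n,x,y,w,h,k,lines):
    p=cv2.resize(im[y:y+h,x:x+w],None,fx=k,fy=k,interpolation=cv2.INTER_CUBIC)
    for pts,col in lines:
        q=np.array([(proj(n,P)-[x,y]+.5)*k for P in pts]); cv2.polylines(p,[np.int32(np.round(q*8))],False,col,1,cv2.LINE_AA,3)
    return p
f=fr((653,22),-7.7); r=(0,0,255);g=(0,200,0);b=(255,0,0);m=(255,0,255)
L=[]
for sg in(1,-1):
    L+=[([f(-25,sg*31,64),f(25,sg*31,64)],r),([f(-25,sg*20,44.5),f(25,sg*20,44.5)],b),([f(sg*30,-23,38),f(sg*30,23,38)],g)]
L+=[([f(-4,0,30),f(4,0,30)],m),([f(0,-4,30),f(0,4,30)],m),([f(0,-75,95),f(0,-110,95)],m)]
T=fr((665.9,-11.2),-10.0); B=103
box=lambda x,y,z:[T(x,y,z),T(-x,y,z),T(-x,-y,z),T(x,-y,z),T(x,y,z)]
L2=[(box(25,4,B+95),b),(box(25,23,B),b)]
cv2.imwrite("pics/ov.png",np.vstack([np.hstack([panel(t,"top",340,120,80,50,5,L),panel(s,"side",250,160,80,50,5,L)]),np.hstack([panel(s2,"side",250,110,80,60,5,L2),np.zeros((300,400,3),np.uint8)])]))
E
```

```text
(no output)
```

View pics/ov.png

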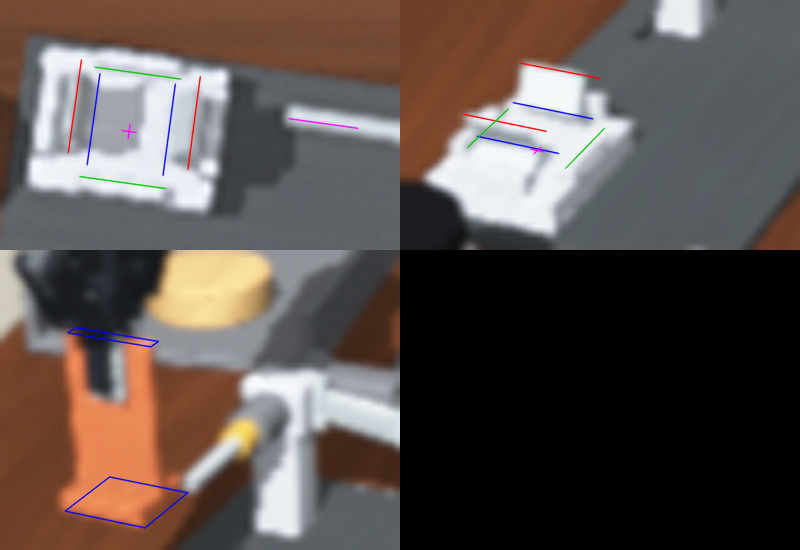

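The overlay agrees within about 1–2 mm for the clip (outer centre at about (128,129) against predicted (127,130)), the nozzle and the tile, so the seat is at about (653.5,22).

```bash
python3 -m handwheel '[{"x":-0.022,"y":0.056,"z":0,"ax":0,"ay":0,"az":0.0085},{"x":-0.02,"y":0.055,"z":0,"ax":0,"ay":0,"az":0.0085},{"x":-0.02,"y":0.055,"z":0,"ax":0,"ay":0,"az":0.0085},{"x":0,"y":0,"z":-0.06,"ax":0,"ay":0,"az":0},{"x":0,"y":0,"z":-0.07,"ax":0,"ay":0,"az":0},{"x":0,"y":0,"z":-0.06,"ax":0,"ay":0,"az":0},{"x":0,"y":0,"z":0,"ax":0,"ay":0,"az":0},{"x":0,"y":0,"z":0,"ax":0,"ay":0,"az":0}]'
python3 - <<'E'
from h import *; import cv2
s=arm.get_image("side")[:,:,::-1];t=arm.get_image("top")[:,:,::-1]
r=lambda im,x,y,w,h,k:cv2.resize(im[y:y+h,x:x+w],None,fx=k,fy=k,interpolation=cv2.INTER_CUBIC)
cv2.imwrite("pics/c3.png",np.hstack([r(s,235,130,80,100,5),r(t,330,100,80,100,5)]))
E
```

```text
clock: 6.65
position: [652.9, 21.4, 126.3]
ee_rot: [0.998, -0.067, -0.001, 0.0]
contact_force: [0.1, -1.0, -0.9]
gripper_width: 7.0
grasp_force: 61.9
```

View pics/c3.png

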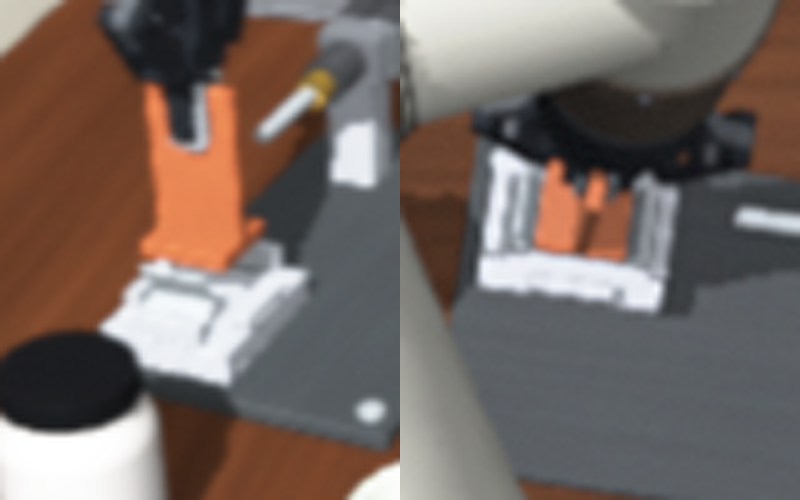

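```bash
python3 - <<'E'
from h import *; import cv2
c=cv2.imread("pics/c3.png"); t0=cv2.imread("pics/top0.png")
def fr(c,yaw):
    a=np.radians(yaw);ex=np.array([np.cos(a),np.sin(a),0]);ey=np.array([-np.sin(a),np.cos(a),0])
    return lambda x,y,z:np.array([c[0],c[1],0])+x*ex+y*ey+[0,0,z]
def dr(p,n,x,y,k,lines):
    for pts,col in lines:
        q=np.array([(proj(n,P)-[x,y]+.5)*k for P in pts]); cv2.polylines(p,[np.int32(np.round(q*8))],False,col,1,cv2.LINE_AA,3)
    return p
f=fr((653.5,22),-7.7);T=fr((652.9,21.4),-7.7);B=63
r=(0,0,255);g=(0,200,0);b=(255,0,0)
box=lambda T,x,y,z:[T(x,y,z),T(-x,y,z),T(-x,-y,z),T(x,-y,z),T(x,y,z)]
L=[(box(T,25,23,B),b),(box(T,25,4,B+95),b),(box(f,21,31,64),r),(box(f,21,20,44.5),g)]
S=dr(cv2.resize(c[:,:400],(560,700),interpolation=2),"side",235,130,7,L)[140:580,60:460]
P=dr(cv2.resize(c[:,400:],(560,700),interpolation=2),"top",330,100,7,L)[140:580,90:490]
cv2.imwrite("pics/ov2.png",np.hstack([S,P]))
E
```

```text
(no output)
```

View pics/ov2.png

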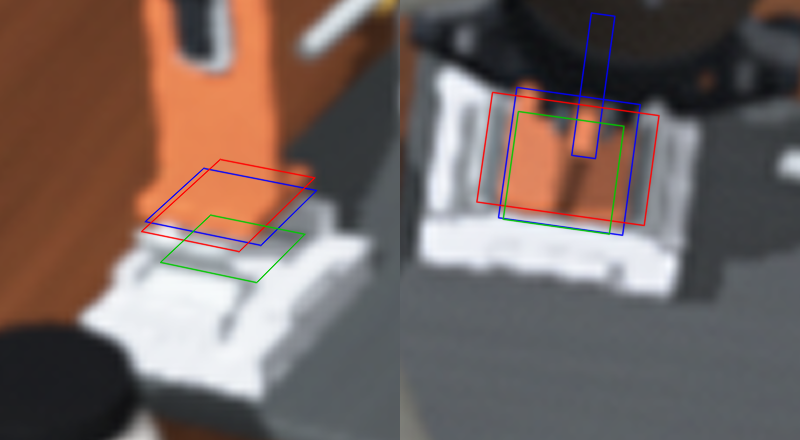

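The tile sits about 2–3 mm to +x in the grip, and the clip is about 1 mm to +x of the estimate. I shift slightly and lower into the mouth.

```bash
python3 -m handwheel '[{"x":-0.005,"y":0.004,"z":0,"ax":0,"ay":0,"az":0},{"x":0,"y":0,"z":-0.02,"ax":0,"ay":0,"az":0},{"x":0,"y":0,"z":-0.02,"ax":0,"ay":0,"az":0},{"x":0,"y":0,"z":-0.02,"ax":0,"ay":0,"az":0},{"x":0,"y":0,"z":-0.02,"ax":0,"ay":0,"az":0},{"x":0,"y":0,"z":-0.01,"ax":0,"ay":0,"az":0},{"x":0,"y":0,"z":0,"ax":0,"ay":0,"az":0},{"x":0,"y":0,"z":0,"ax":0,"ay":0,"az":0}]'
```

```text
clock: 7.55
position: [652.7, 22.6, 110.9]
ee_rot: [0.998, -0.067, 0.001, 0.0]
contact_force: [-1.6, -0.6, 5.0]
gripper_width: 7.0
grasp_force: 63.1
```

```bash
python3 -m handwheel '[{"x":0,"y":0,"z":-0.015,"ax":0,"ay":0,"az":0},{"x":0,"y":0,"z":-0.015,"ax":0,"ay":0,"az":0},{"x":0,"y":0,"z":-0.015,"ax":0,"ay":0,"az":0},{"x":0,"y":0,"z":-0.015,"ax":0,"ay":0,"az":0},{"x":0,"y":0,"z":-0.015,"ax":0,"ay":0,"az":0},{"x":0,"y":0,"z":0,"ax":0,"ay":0,"az":0},{"x":0,"y":0,"z":0,"ax":0,"ay":0,"az":0},{"x":0,"y":0,"z":0,"ax":0,"ay":0,"az":0}]'
```

```text
clock: 8.35
position: [651.6, 22.7, 93.5]
ee_rot: [0.998, -0.067, -0.001, 0.0]
contact_force: [0.0, 0.4, -0.8]
gripper_width: 7.4
grasp_force: 62.1
```

```bash
python3 -m handwheel '[{"x":0,"y":0,"z":-0.008,"ax":0,"ay":0,"az":0},{"x":0,"y":0,"z":-0.007,"ax":0,"ay":0,"az":0},{"x":0,"y":0,"z":0,"ax":0,"ay":0,"az":0},{"x":0,"y":0,"z":0,"ax":0,"ay":0,"az":0},{"x":0,"y":0,"z":0,"ax":0,"ay":0,"az":0},{"x":0,"y":0,"z":0,"ax":0,"ay":0,"az":0},{"x":0,"y":0,"z":0,"ax":0,"ay":0,"az":0},{"x":0,"y":0,"z":0,"ax":0,"ay":0,"az":0}]'
```

```text
clock: 9.15
position: [651.6, 22.8, 93.4]
ee_rot: [0.998, -0.067, -0.0, 0.0]
contact_force: [-4.1, 1.2, 8.8]
gripper_width: 7.0
grasp_force: 63.6
```

```bash
python3 -m handwheel '[{"x":0,"y":0,"z":-0.02,"ax":0,"ay":0,"az":0},{"x":0,"y":0,"z":0,"ax":0,"ay":0,"az":0},{"x":0,"y":0,"z":0,"ax":0,"ay":0,"az":0},{"x":0,"y":0,"z":0,"ax":0,"ay":0,"az":0},{"x":0,"y":0,"z":0.015,"ax":0,"ay":0,"az":0},{"x":0,"y":0,"z":0.02,"ax":0,"ay":0,"az":0},{"x":0,"y":0,"z":0,"ax":0,"ay":0,"az":0},{"x":0,"y":0,"z":0,"ax":0,"ay":0,"az":0}]'
python3 -m handwheel '[{"x":0,"y":0,"z":0,"ax":0,"ay":0,"az":0},{"x":0,"y":0,"z":0,"ax":0,"ay":0,"az":0},{"x":0,"y":0,"z":0,"ax":0,"ay":0,"az":0},{"x":0,"y":0,"z":0,"ax":0,"ay":0,"az":0},{"x":0,"y":0,"z":0,"ax":0,"ay":0,"az":0},{"x":0,"y":0,"z":0,"ax":0,"ay":0,"az":0},{"x":0,"y":0,"z":0,"ax":0,"ay":0,"az":0},{"x":0,"y":0,"z":0,"ax":0,"ay":0,"az":0}]' -0.2
```

```text
clock: 9.95
position: [651.7, 22.6, 93.5]
ee_rot: [0.998, -0.067, -0.001, 0.0]
contact_force: [0.4, 0.1, -0.3]
gripper_width: 7.3
grasp_force: 62.1
clock: 10.75
position: [652.0, 22.7, 94.4]
ee_rot: [0.998, -0.067, 0.0, 0.0]
contact_force: [0.8, 1.0, 0.9]
gripper_width: 34.3
grasp_force: 0.0
```

```bash
python3 -m handwheel '[{"x":0,"y":0,"z":0.06,"ax":0,"ay":0,"az":0},{"x":0,"y":0,"z":0.12,"ax":0,"ay":0,"az":0},{"x":0,"y":0,"z":0.16,"ax":0,"ay":0,"az":0},{"x":0,"y":0,"z":0.16,"ax":0,"ay":0,"az":0},{"x":0,"y":0,"z":0.1,"ax":0,"ay":0,"az":0},{"x":-0.077,"y":-0.178,"z":0,"ax":0,"ay":0,"az":0},{"x":-0.077,"y":-0.178,"z":0,"ax":0,"ay":0,"az":0},{"x":-0.077,"y":-0.178,"z":0,"ax":0,"ay":0,"az":0}]'
python3 - <<'E'
from h import *; import cv2
s=arm.get_image("side")[:,:,::-1];t=arm.get_image("top")[:,:,::-1]
cv2.imwrite("pics/s4.png",s);cv2.imwrite("pics/t4.png",t)
def fr(c,yaw):
    a=np.radians(yaw);ex=np.array([np.cos(a),np.sin(a),0]);ey=np.array([-np.sin(a),np.cos(a),0])
    return lambda x,y,z:np.array([c[0],c[1],0])+x*ex+y*ey+[0,0,z]
def dr(im,n,x,y,w,h,k,lines):
    p=cv2.resize(im[y:y+h,x:x+w],None,fx=k,fy=k,interpolation=cv2.INTER_CUBIC)
    for pts,col in lines:
        q=np.array([(proj(n,P)-[x,y]+.5)*k for P in pts]); cv2.polylines(p,[np.int32(np.round(q*8))],False,col,1,cv2.LINE_AA,3)
    return p
q=fr((560,-190.3),-7.7);T=fr((654.5,22.5),-7.7)
box=lambda T,x,y,z:[T(x,y,z),T(-x,y,z),T(-x,-y,z),T(x,-y,z),T(x,y,z)]
b=(255,0,0)
L=[(box(T,25,4,125),b),([T(25,27,30),T(-25,27,30)],(0,0,255)),([q(-57,-21,108),q(57,-21,108)],b),([q(-57,9,108),q(57,9,108)],b),([q(0,34,105),q(0,21,105)],(0,0,255)),([q(-11,-42,95),q(11,-42,95)],(0,200,0)),([q(-11,42,95),q(11,42,95)],(0,200,0))]
t0=cv2.imread("pics/top0.png")
cv2.imwrite("pics/ov4.png",np.hstack([dr(s,"side",240,120,80,100,5,L[:2]),np.vstack([dr(t0,"top",405,130,80,70,5,L[2:]),dr(t,"top",330,120,80,40,5,L[:1])])[:500]]))
E
```

```text
clock: 11.55
position: [605.4, -84.9, 215.7]
ee_rot: [0.998, -0.066, 0.001, -0.0]
contact_force: [-0.2, 0.1, 0.3]
gripper_width: 34.5
grasp_force: 0.0
```

View pics/ov4.png

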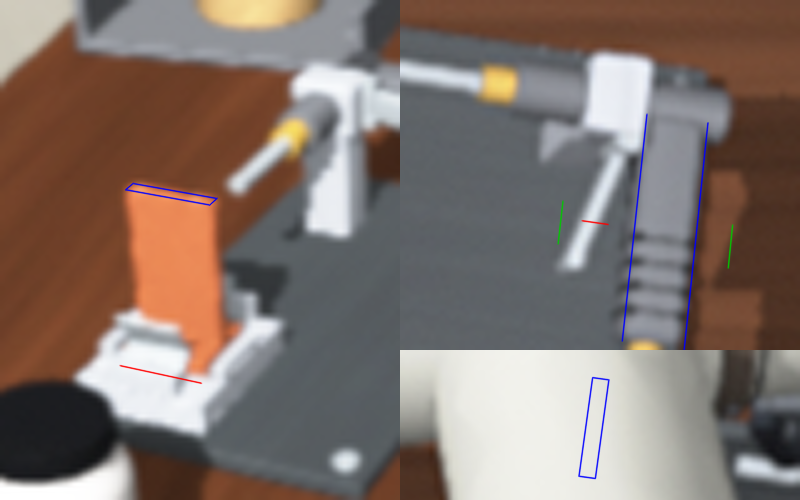

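The tile stands in the clip: its top edge matches the predicted z=125 outline, the foot is below the jaws and the blade is upright. The grip overlay fits, so now the trigger.

```bash
python3 -m handwheel '[{"x":-0.076,"y":-0.176,"z":0,"ax":0,"ay":0,"az":0},{"x":-0.076,"y":-0.176,"z":0,"ax":0,"ay":0,"az":0},{"x":-0.076,"y":-0.176,"z":0,"ax":0,"ay":0,"az":0},{"x":0,"y":0,"z":-0.1,"ax":0,"ay":0,"az":0},{"x":0,"y":0,"z":-0.15,"ax":0,"ay":0,"az":0},{"x":0,"y":0,"z":-0.15,"ax":0,"ay":0,"az":0},{"x":0,"y":0,"z":-0.1,"ax":0,"ay":0,"az":0},{"x":0,"y":0,"z":0,"ax":0,"ay":0,"az":0}]' 1
```

```text
clock: 12.45
position: [558.6, -189.1, 111.9]
ee_rot: [0.998, -0.067, -0.003, -0.0]
contact_force: [-0.4, 0.7, -0.2]
gripper_width: 85.3
grasp_force: 0.0
```

```bash
python3 -m handwheel '[{"x":0.005,"y":-0.004,"z":-0.03,"ax":0,"ay":0,"az":0},{"x":0,"y":0,"z":-0.05,"ax":0,"ay":0,"az":0},{"x":0,"y":0,"z":-0.05,"ax":0,"ay":0,"az":0},{"x":0,"y":0,"z":-0.04,"ax":0,"ay":0,"az":0},{"x":0,"y":0,"z":-0.03,"ax":0,"ay":0,"az":0},{"x":0,"y":0,"z":0,"ax":0,"ay":0,"az":0},{"x":0,"y":0,"z":0,"ax":0,"ay":0,"az":0},{"x":0,"y":0,"z":0,"ax":0,"ay":0,"az":0}]'
```

```text
clock: 13.25
position: [561.6, -190.6, 74.7]
ee_rot: [0.998, -0.067, 0.0, 0.0]
contact_force: [0.9, 0.1, 0.9]
gripper_width: 85.5
grasp_force: 0.0
```

```bash
python3 -m handwheel '[{"x":0,"y":0,"z":0,"ax":0,"ay":0,"az":0},{"x":0,"y":0,"z":0,"ax":0,"ay":0,"az":0},{"x":0,"y":0,"z":0,"ax":0,"ay":0,"az":0},{"x":0,"y":0,"z":0,"ax":0,"ay":0,"az":0},{"x":0,"y":0,"z":0,"ax":0,"ay":0,"az":0},{"x":0,"y":0,"z":0,"ax":0,"ay":0,"az":0},{"x":0,"y":0,"z":0,"ax":0,"ay":0,"az":0},{"x":0,"y":0,"z":0,"ax":0,"ay":0,"az":0}]' -0.4
```

```text
clock: 14.05
position: [561.4, -191.6, 75.7]
ee_rot: [0.998, -0.066, 0.001, 0.001]
contact_force: [-2.9, -2.4, 5.9]
gripper_width: 40.0
grasp_force: 62.2
```

```bash
for i in 1 2; do python3 -m handwheel '[{"x":0,"y":0,"z":0,"ax":0,"ay":0,"az":0},{"x":0,"y":0,"z":0,"ax":0,"ay":0,"az":0},{"x":0,"y":0,"z":0,"ax":0,"ay":0,"az":0},{"x":0,"y":0,"z":0,"ax":0,"ay":0,"az":0},{"x":0,"y":0,"z":0,"ax":0,"ay":0,"az":0},{"x":0,"y":0,"z":0,"ax":0,"ay":0,"az":0},{"x":0,"y":0,"z":0,"ax":0,"ay":0,"az":0},{"x":0,"y":0,"z":0,"ax":0,"ay":0,"az":0}]'; done
python3 - <<'E'
from h import *; import cv2
cv2.imwrite("pics/t5.png",arm.get_image("top")[:,:,::-1])
E
python3 -m handwheel '[{"x":0,"y":0,"z":0,"ax":0,"ay":0,"az":0},{"x":0,"y":0,"z":0,"ax":0,"ay":0,"az":0},{"x":0,"y":0,"z":0,"ax":0,"ay":0,"az":0},{"x":0,"y":0,"z":0,"ax":0,"ay":0,"az":0},{"x":0,"y":0,"z":0,"ax":0,"ay":0,"az":0},{"x":0,"y":0,"z":0,"ax":0,"ay":0,"az":0},{"x":0,"y":0,"z":0,"ax":0,"ay":0,"az":0},{"x":0,"y":0,"z":0,"ax":0,"ay":0,"az":0}]' 1
python3 -m handwheel '[{"x":0,"y":0,"z":0.05,"ax":0,"ay":0,"az":0},{"x":0,"y":0,"z":0.1,"ax":0,"ay":0,"az":0},{"x":0,"y":0,"z":0.15,"ax":0,"ay":0,"az":0},{"x":0,"y":0,"z":0.15,"ax":0,"ay":0,"az":0},{"x":0,"y":0,"z":0.15,"ax":0,"ay":0,"az":0},{"x":0,"y":0,"z":0.1,"ax":0,"ay":0,"az":0},{"x":0,"y":0,"z":0,"ax":0,"ay":0,"az":0},{"x":0,"y":0,"z":0,"ax":0,"ay":0,"az":0}]'
```

```text
clock: 14.85
position: [561.4, -191.6, 75.7]
ee_rot: [0.998, -0.066, 0.001, 0.001]
contact_force: [-1.1, -3.1, 6.1]
gripper_width: 39.9
grasp_force: 62.2
clock: 15.65
position: [561.4, -191.6, 75.7]
ee_rot: [0.998, -0.066, 0.001, 0.001]
contact_force: [-2.0, -2.3, 5.0]
gripper_width: 39.9
grasp_force: 62.2
clock: 16.5
position: [561.1, -190.5, 74.3]
ee_rot: [0.998, -0.067, -0.0, 0.0]
contact_force: [-0.8, -0.6, 0.6]
gripper_width: 85.6
grasp_force: 0.0
clock: 17.3
position: [561.0, -190.4, 214.8]
ee_rot: [0.998, -0.067, 0.0, -0.0]
contact_force: [-0.5, -0.9, -0.6]
gripper_width: 85.2
grasp_force: 0.0
```

```bash
python3 - <<'E'
from h import *; import cv2
a=cv2.imread("pics/s4.png").astype(int);b=arm.get_image("side")[:,:,::-1].astype(int)
o=cv2.imread("pics/side0.png").astype(int)
d=abs(a-b).max(2); print("tile",d[150:200,262:292].mean(),d[150:200,262:292].max())
e=abs(o-b).max(2); print("canister",e[200:245,235:265].mean(),"bowl",e[225:255,305:350].mean(),"tiles",e[270:360,205:255].mean())
print(arm.job_done())
E
```

```text
tile 0.9353333333333333 3
canister 0.7562962962962962 bowl 0.6088888888888889 tiles 1.0446666666666666
the job is handed in; nothing more can be done
None
```

The middle tile is seated in the clip and released; I then held the trigger closed for about 2 s and let it go, and handed the job in at 17.4 s. The last picture shows the tile, canister, bowl and other tiles unmoved; I did not compare the rib and trimmer or look at the trigger after release.

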